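# Put the mixed-up lids back on their biscuit canisters

### The arm

A 6-joint arm with a two-finger parallel gripper is mounted at the origin on a cart in front of the work surface, level with it; the furniture and walls round the work are solid. World frame = base frame: x ahead of the robot, y to its left, z up, the work surface at z = 0. Lengths are in m, angles in rad, forces in N, time in s.
With the tool pointing down it reaches from about 0.35 to 0.975 m from the base axis. Payload 4.9 kg.
Tool frame: the origin (TCP) lies on the mounting face of the last link; the fingertips stand 173 mm ahead of it and the grasp point (between the pads) lies 155 mm ahead of it (tcp_to_grasp is the distance from the TCP to the grasp point, in m); z points along the fingers, y is the line along which they close (so a half turn about z gives the same grasp; the last joint's range is limited). The gripper opens to 85 mm and grips with 20 to 120 N. Pads are 22 mm wide; open, the fingers measure 114 mm over their backs; the gripper's body (76 mm by 85 mm) begins 54 mm behind the grasp point. The pads swing forward as they close: fully open they stand 13 mm farther back than shut.
Start: joints at [-1.409, 0.053, 1.613, -0, 1.476, -0.119], TCP at [0.173, -0.601, 0.405] pointing down, gripper open.
Joint ranges: [-3.01, 3.01], [-1.01, 2.22], [0.06, 2.58], [-1.02, 4.17], [0.09, 2.62], [-3.14, 3.14]. Speed limits (rad/s): [2.57, 2.57, 3.14, 3.14, 3.14, 3.14].

### API

Orientations are given as a rotation vector (axis times angle).
In Python, from station import get_obs, get_image, calibration, finish_job, tcp_to_grasp gives the robot as it stands. The module is installed in compiled form; this text tells all that it offers.
- The arm moves only by the tool arm_command, never from a script. Its argument "plan" is a list that holds one entry, the list of rows, each a list of 6 numbers: the shift along the tool's x, y, z in cm, then the turn, a rotation vector about the tool's x, y, z in rad. A call has 1 to 12 rows; each row is the pose to reach, as a shift and turn from the pose commanded when the call began, along the tool's axes at that moment; what a row does not reach only later rows make up. A row lasts 1/12 s, in which the tool goes at most 41.7 mm and 7.16 degrees, less where a joint would pass 70% of its speed; a pose out of reach is approached as far as the arm can. A call with a gripper value outside its range is refused whole. "gripper" is the closure, from -1 (fully open) to 1 (shut), set as the call begins (left out, the last holds). The fingers move at their own pace and stop on an object; "force" is the grip in N (left out, the last holds). Time passes only in rows, so rows that repeat a pose let the fingers close. It gives the time, the measured TCP pose, the force, the opening and the grip force at its end, in the units of the state.
- get_obs(): the state, without advancing time (a new reading comes with each control period).
- get_image(name): name is "side" or "top"; returns (picture, depth): 480x640x3 uint8, blue, green, red; 480x640 float32, m along the optical axis (not along the pixel's ray), 0 where there is no reading.
- calibration(name): a dict with "fx", "fy", "cx", "cy" (pixels), "pose" (4x4, takes a point from camera to world coordinates). Camera axes: x right, y up, looking along -z (the intrinsics and any distortion apply to the point x, -y, -z); pixel columns grow to the right and rows downward; lengths in m; the calibration is good to about 2 mm. A picture is of the moment at which its call begins. calibration takes no time and is no camera call.
- finish_job(): hands the job in; it is judged then, once.
The state is a dict: "t": time; "q": joint angles; "dq": joint speeds; "effort": joint torques, N m; "tool_pos": TCP position; "tool_rot": TCP orientation; "contact_force": force on the tool from outside, world axes, zero at the start; "wrist_torque": the same for the moment, N m; "opening": finger opening in m; "grip_force": force on a finger pad.
Only numpy, scipy, OpenCV 4.12 (cv2) and the standard library are available. Lean on these libraries where they do the work, as an engineer would, in place of code of your own. Each camera call takes 0.05 s, during which the arm holds its last target. There are 200 camera calls.

### The job

The lids of the four biscuit canisters have been mixed up: each sits on a canister of another shape. Swap them over, setting a lid aside right way up on a clear bit of table where you need to, until every lid is on the canister of its own shape, its plug fully home in the mouth and its edges in line with the canister's sides. Leave the mug and the timer standing where they are.

Things in the scene. Friction and masses are not known exactly. Their poses are not given: they have to be found in the camera images.
- lid_round_knob (a point): Round lid: pale wooden plate 10 mm thick, Ø100 mm; on it a steel knob, 28 mm diameter, 28 mm tall, to lift it by; below it a round grey plug, 53 mm diameter, 12 mm deep, tapered to 42. 110 g. Stands level on its plug. This point: mid-height of the knob, 14 mm above the plate's top, 24 above its underside, 36 above the plug's foot. z up; its turn does not matter.
- lid_square_knob (a point): Square lid: pale wooden plate 10 mm thick, 92 x 92 mm; on it a steel knob, 28 mm diameter, 28 mm tall, to lift it by; below it a round grey plug, 53 mm diameter, 12 mm deep, tapered to 42. 110 g. Stands level on its plug. This point: mid-height of the knob, 14 mm above the plate's top, 24 above its underside, 36 above the plug's foot. z up; x and y point at the middles of two neighbouring sides.
- lid_hex_knob (a point): Hexagonal lid: pale wooden plate 10 mm thick, 98 mm across the flats; on it a steel knob, 28 mm diameter, 28 mm tall, to lift it by; below it a round grey plug, 53 mm diameter, 12 mm deep, tapered to 42. 110 g. Stands level on its plug. This point: mid-height of the knob, 14 mm above the plate's top, 24 above its underside, 36 above the plug's foot. z up; x points at the middle of a side.
- lid_oblong_knob (a point): Oblong lid: pale wooden plate 10 mm thick, 124 x 74 mm; on it a steel knob, 28 mm diameter, 28 mm tall, to lift it by; below it a round grey plug, 53 mm diameter, 12 mm deep, tapered to 42. 110 g. Stands level on its plug. This point: mid-height of the knob, 14 mm above the plate's top, 24 above its underside, 36 above the plug's foot. z up; x runs along the long side, y along the short one.
- canister_round_mouth (a point): Round canister: white stoneware, Ø108 mm, 110 mm tall, heavy, does not shift. Round mouth in its flat top, 66 mm diameter, open 18 mm deep; the same on all four, so any lid plugs in. This point: middle of the mouth, level with the top; a lid fully home has its knob point 24 mm above it. z up; its turn does not matter.
- canister_square_mouth (a point): Square canister: white stoneware, 100 x 100 mm, 110 mm tall, heavy, does not shift. Round mouth in its flat top, 66 mm diameter, open 18 mm deep; the same on all four, so any lid plugs in. This point: middle of the mouth, level with the top; a lid fully home has its knob point 24 mm above it. z up; x and y point at the middles of two neighbouring sides.
- canister_hex_mouth (a point): Hexagonal canister: white stoneware, 106 mm across the flats, 90 mm tall, heavy, does not shift. Round mouth in its flat top, 66 mm diameter, open 18 mm deep; the same on all four, so any lid plugs in. This point: middle of the mouth, level with the top; a lid fully home has its knob point 24 mm above it. z up; x points at the middle of a side.
- canister_oblong_mouth (a point): Oblong canister: white stoneware, 132 x 82 mm, 90 mm tall, heavy, does not shift. Round mouth in its flat top, 66 mm diameter, open 18 mm deep; the same on all four, so any lid plugs in. This point: middle of the mouth, level with the top; a lid fully home has its knob point 24 mm above it. z up; x runs along the long side, y along the short one.
- mug_mid (a point): White mug, 83 mm wide, 108 mm over the handle, 68 mm tall; a bystander, stands loose. This point is half-way up it, near its middle.
- timer_mid (a point): Red and white wind-up kitchen timer, 62 mm diameter, 58 mm tall; a bystander, stands loose. This point is half-way up its axis.
There are look-alikes about, which are no part of the job. What is shaped like the part that bears canister_round_mouth but yellow is not meant.

How it is judged:
By the outcome, as a careful person would: the job done as asked, in the order asked, and still so for the second after the job is handed in, with the robot touching nothing.
It also fails if it takes over 115 s, if anything falls off the work surface, if the arm or the gripper's body presses on something with over 40 N, if the wrist force passes 120 N, or if a joint passes its speed limit or range.

## Working session

There is one attempt and no reset: what is moved stays moved. The work goes in short steps, Python scripts to look and compute and a tool call to move; the robot and the scene stay as the last step left them, time stands still between calls to the robot, and variables do not carry over. Pictures are saved under pics/ and viewed, at most 14 in all, crops included, and the job is handed in when it is done.

Besides the shell and the picture viewer there is one more tool, called as name(argument=value, ...) on one line, values as JSON. arm_command: Moves the arm, as the interface text tells. Its arguments: {"type":"object","properties":{"plan":{"type":"array"},"gripper":{"type":"number"},"force":{"type":"number"}},"required":["plan"]}

```bash
mkdir -p pics; python3 - <<'E'
from station import *
import cv2,numpy as np
for n in("top","side"):
    im,d=get_image(n);cv2.imwrite(f"pics/{n}0.png",im);np.save(f"{n}_d.npy",d);c=calibration(n);print(n,{k:(np.round(v,4).tolist()) for k,v in c.items()})
o=get_obs();print(o["t"],o["tool_pos"],o["tool_rot"],o["opening"],tcp_to_grasp)
E
```

```text
top {'fx': 550.2251, 'fy': 550.2251, 'cx': 314.5903, 'cy': 227.6754, 'pose': [[0.1017, 0.9709, -0.2166, 0.2668], [-0.9948, 0.0996, -0.0206, -0.0128], [0.0016, 0.2176, 0.976, 1.2471], [0.0, 0.0, 0.0, 1.0]]}
side {'fx': 543.7798, 'fy': 543.7798, 'cx': 315.2531, 'cy': 229.9914, 'pose': [[-0.8598, 0.2057, -0.4673, -0.1101], [-0.5106, -0.3455, 0.7873, 1.0238], [0.0005, 0.9156, 0.4021, 0.6344], [0.0, 0.0, 0.0, 1.0]]}
0.1 [ 0.17314314 -0.60028676  0.40359504] [-3.10887221e+00 -4.39326010e-01  8.99199724e-05] 0.08545522960229575 0.1547
```

View pics/top0.png

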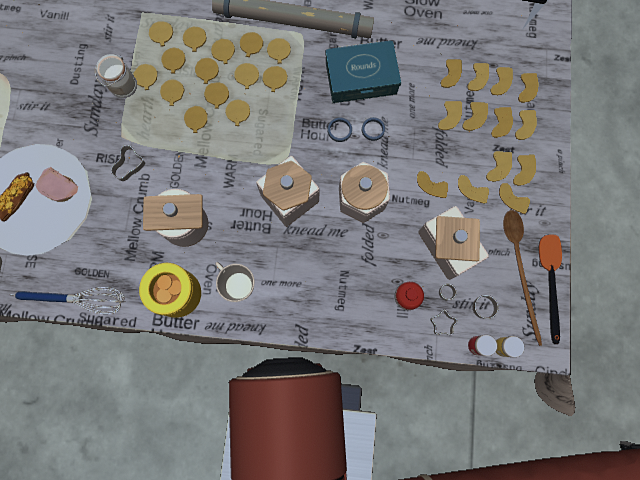

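View pics/side0.png

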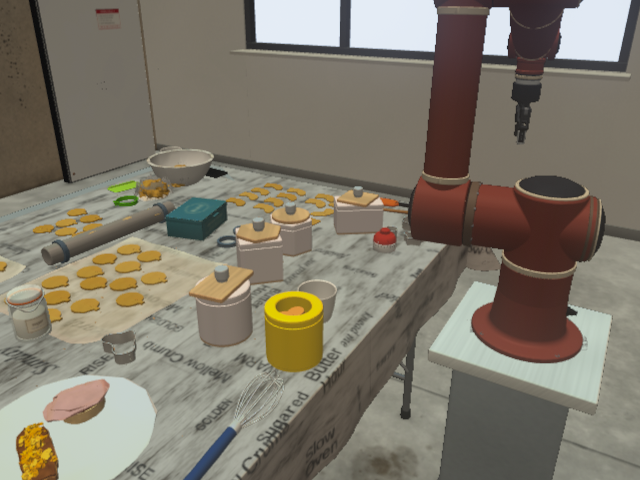

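Top picture: the oblong lid (172,211) is on the round canister, the hex lid (287,184) looks to be on the square one, the round lid (364,187) on the hex one, and the square lid (460,237) on the oblong one. The yellow round canister at (168,290) is the look-alike. The white one at (172,215) is the one meant. The mug is at (236,282) and the timer at (409,295). Next I fit the shapes and confirm them in an enlarged crop.

```bash
cat >h.py <<'E'
import numpy as np,cv2
from station import *
from scipy.optimize import differential_evolution
def poly(s,g=0):
    a=np.arange(360)*np.pi/180
    if s=="round": r=(.050 if g==0 else .054);return r*np.c_[np.cos(a),np.sin(a)]
    if s=="hex": r=(.098 if g==0 else .106)/3**.5;t=np.pi/6+np.arange(6)*np.pi/3;return r*np.c_[np.cos(t),np.sin(t)]
    w,h={"square":((.092,.092),(.1,.1)),"oblong":((.124,.074),(.132,.082))}[s][g]
    return np.array([[w,h],[-w,h],[-w,-h],[w,-h]])/2
H=dict(round=.11,square=.11,hex=.09,oblong=.09)
def cloud(d,c):
    v,u=np.mgrid[:480,:640];p=np.stack([(u-c["cx"])/c["fx"]*d,-(v-c["cy"])/c["fy"]*d,-d],-1)
    return p@c["pose"][:3,:3].T+c["pose"][:3,3]
def proj(P,c):
    q=(np.asarray(P)-c["pose"][:3,3])@c["pose"][:3,:3]
    return np.c_[c["cx"]-c["fx"]*q[:,0]/q[:,2],c["cy"]+c["fy"]*q[:,1]/q[:,2]]
def place(s,g,x,y,t,z,c):
    R=np.array([[np.cos(t),-np.sin(t)],[np.sin(t),np.cos(t)]]);p=poly(s,g)@R.T+[x,y]
    return proj(np.c_[p,np.full(len(p),z)],c)
SYM=dict(round=0,hex=np.pi/3,square=np.pi/2,oblong=np.pi)
def fit(s,g,z,pos,ignore,x0,y0,c,r=.02):
    u,v=proj([[x0,y0,z]],c)[0].astype(int);a,b=max(u-60,0),max(v-60,0);K=4
    P=cv2.resize(pos[b:b+120,a:a+120].astype(np.uint8),None,fx=K,fy=K,interpolation=0)
    I=cv2.resize(ignore[b:b+120,a:a+120].astype(np.uint8),None,fx=K,fy=K,interpolation=0)
    def f(w):
        m=np.zeros_like(P);q=(place(s,g,*w,z,c)-[a,b]+.5)*K-.5
        cv2.fillPoly(m,[np.round(q).astype(np.int32)],1);return float(((m!=P)&(I==0)).sum())/K/K
    S=SYM[s] or .01
    o=differential_evolution(f,[(x0-r,x0+r),(y0-r,y0+r),(-S*.6,S*.6)],popsize=12,maxiter=40,seed=1,tol=1e-4)
    return o.x,o.fun
E
python3 - <<'E'
from h import *
c=calibration("top");d=np.load("top_d.npy");P=cloud(d,c);im=cv2.imread("pics/top0.png");hsv=cv2.cvtColor(im,cv2.COLOR_BGR2HSV)
Z=P[...,2]
big=cv2.resize(im[140:310,120:510],None,fx=2,fy=2,interpolation=2)
for l,cn,(u,v) in(("oblong","round",(172,211)),("hex","square",(287,184)),("round","hex",(364,187)),("square","oblong",(460,237))):
    z=H[cn];w=np.zeros(Z.shape,bool);w[v-60:v+60,u-60:u+60]=1
    kn=w&(Z>z+.016);k=w&(abs(Z-z-.038)<.006)
    kp=P[k].mean(0)
    top=w&(Z>z+.005);sat=hsv[...,1]
    lid=top&~kn
    x,e=fit(l,0,z+.01,lid,cv2.dilate(kn.astype(np.uint8),np.ones((3,3)))>0,kp[0],kp[1],c)
    can=w&(abs(Z-z)<=.005)
    y,e2=fit(cn,1,z,can,cv2.dilate(top.astype(np.uint8),np.ones((3,3)))>0,kp[0],kp[1],c)
    print(l,"on",cn,"knob",kp.round(4),k.sum(),"lidZ",np.median(Z[lid]).round(4),"lid",x.round(4),np.degrees(x[2]).round(1),e,"can",y.round(4),np.degrees(y[2]).round(1),e2,can.sum())
    for s,g,W,zz,col in((l,0,x,z+.01,(0,0,255)),(cn,1,y,z,(0,255,0))):
        cv2.polylines(big,[np.round((place(s,g,*W,zz,c)-[120,140]+.5)*2).astype(np.int32)],True,col,1)
for n,(u,v),s in(("mug",(236,285),.03),("timer",(409,295),.02)):
    print(n,P[v,u].round(3))
cv2.imwrite("pics/fit0.png",big)
E
```

```text
oblong on round knob [0.5208 0.3132 0.1475] 135 lidZ 0.1203 lid [0.5207 0.3139 1.7163] 98.3 58.9375 can [ 0.5213  0.3128 -0.0016] -0.1 218.9375 640
hex on square knob [0.6041 0.0796 0.1478] 132 lidZ 0.1202 lid [0.6047 0.0795 0.4588] 26.3 63.25 can [ 0.6067  0.0797 -0.7949] -45.5 31.75 368
round on hex knob [ 0.6199 -0.0577  0.1267] 168 lidZ 0.1003 lid [ 0.6235 -0.0777  0.0039] 0.2 339.625 can [ 0.6229 -0.0777 -0.167 ] -9.6 295.0625 353
square on oblong knob [ 0.5299 -0.2928  0.1279] 136 lidZ 0.1003 lid [ 0.5301 -0.2938  0.0359] 2.1 64.25 can [ 0.5289 -0.2936  0.6254] 35.8 46.5 720
mug [0.392 0.176 0.006]
timer [ 0.403 -0.205  0.06 ]
```

View pics/fit0.png

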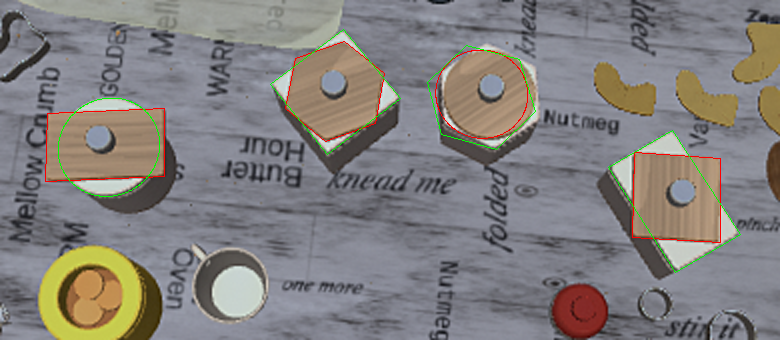

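The crop confirms the four white canisters and which lid each carries (lid outlines red, canister outlines green). The fit for round-on-hex was thrown off because its window took in the neighbouring canister, so I redo it with a smaller one.

```bash
python3 - <<'E'
from h import *
c=calibration("top");d=np.load("top_d.npy");P=cloud(d,c);Z=P[...,2]
u,v=364,187;z=.09;w=np.zeros(Z.shape,bool);w[v-45:v+45,u-40:u+40]=1
kn=w&(Z>z+.016);k=w&(abs(Z-z-.038)<.006);kp=P[k].mean(0);top=w&(Z>z+.005)
x,e=fit("round",0,.1,top&~kn,kn,kp[0],kp[1],c)
y,e2=fit("hex",1,.09,w&(abs(Z-z)<=.005),top,kp[0],kp[1],c)
print(kp,x,e,y,np.degrees(y[2]),e2)
# table clear check near candidates
for cx,cy in((.45,-.06),(.42,-.06),(.45,-.02),(.42,.03)):
    m=(abs(P[...,0]-cx)<.07)&(abs(P[...,1]-cy)<.07);print(cx,cy,Z[m].max(),np.percentile(Z[m],50))
from scipy.spatial.transform import Rotation as R
print(R.from_rotvec(get_obs()["tool_rot"]).as_matrix().round(3))
E
```

```text
[ 0.62308798 -0.08637211  0.12771317] [ 0.6237865  -0.086637   -0.00478063] 47.6875 [ 0.62470069 -0.08801914 -0.35244268] -20.1934781402355 57.875
0.45 -0.06 0.00901228332741777 0.0004758595022721357
0.42 -0.06 0.009561109064611273 0.0004929638691429927
0.45 -0.02 0.00901228332741777 0.00044575614628827864
0.42 0.03 0.009360972998781802 0.00036630156270123226
[[ 0.961  0.277 -0.   ]
 [ 0.277 -0.961  0.002]
 [ 0.    -0.002 -1.   ]]
```

```bash
cat >go.py <<'E'
# usage: go.py x y grasp_z [yaw_deg|-]  -> shift in cm and z turn, from the present pose
import sys,numpy as np
from station import *
from scipy.spatial.transform import Rotation as R
o=get_obs();A=R.from_rotvec(o["tool_rot"]);M=A.as_matrix();f=np.degrees(np.arctan2(M[1,0],M[0,0]))
x,y,z=map(float,sys.argv[1:4]);yw=f if sys.argv[4]=="-" else float(sys.argv[4])
T=R.from_euler("z",yw,degrees=True)*R.from_euler("x",180,degrees=True)
p=np.array([x,y,z+tcp_to_grasp])
s=M.T@(p-o["tool_pos"])*100;r=(A.inv()*T).as_rotvec()
print("t",round(o["t"],2),"grasp",(o["tool_pos"]+M[:,2]*tcp_to_grasp).round(4),"yaw",f.round(1),"shift",s.round(2),"turn",r.round(3),"rows",np.linalg.norm(s)/4.17,np.degrees(np.linalg.norm(r))/7.16,"F",o["contact_force"].round(1),"op",round(o["opening"],4))
E
python3 go.py .6235 -.0866 .20 -
```

```text
t 0.1 grasp [ 0.1731 -0.6     0.2489] yaw 16.1 shift [ 57.51 -36.87   4.97] turn [-0.002 -0.     0.   ] rows 16.424427251119145 0.01467123303101578 F [ 0.2 -0.2 -0.9] op 0.0855
```

arm_command(plan=[[[57.5, -36.9, 5, 0, 0, 0], [57.5, -36.9, 5, 0, 0, 0], [57.5, -36.9, 5, 0, 0, 0], [57.5, -36.9, 5, 0, 0, 0], [57.5, -36.9, 5, 0, 0, 0], [57.5, -36.9, 5, 0, 0, 0], [57.5, -36.9, 5, 0, 0, 0], [57.5, -36.9, 5, 0, 0, 0], [57.5, -36.9, 5, 0, 0, 0], [57.5, -36.9, 5, 0, 0, 0], [57.5, -36.9, 5, 0, 0, 0], [57.5, -36.9, 5, 0, 0, 0]]], gripper=-0.2, force=60)

```text
t: 1.1
tool_pos: [0.5026, -0.2234, 0.3677]
tool_rot: [-3.11, -0.44, 0.001]
contact_force: [0.2, -0.0, -0.4]
opening: 0.051
grip_force: 0.0
```

```bash
python3 go.py .6235 -.0866 .20 -
```

```text
t 1.1 grasp [ 0.5026 -0.2234  0.213 ] yaw 16.1 shift [15.41 -9.8   1.3 ] turn [-0.  0. -0.] rows 4.389505357953938 0.0031949910252597204 F [ 0.2 -0.  -0.4] op 0.051
```

arm_command(plan=[[[15.4, -9.8, 1.3, 0, 0, 0], [15.4, -9.8, 1.3, 0, 0, 0], [15.4, -9.8, 1.3, 0, 0, 0], [15.4, -9.8, 1.3, 0, 0, 0], [15.4, -9.8, 1.3, 0, 0, 0], [15.4, -9.8, 1.3, 0, 0, 0], [15.4, -9.8, 1.3, 0, 0, 0]]])

```text
t: 1.68
tool_pos: [0.6227, -0.0881, 0.3544]
tool_rot: [-3.11, -0.442, 0.003]
contact_force: [-0.3, -0.9, 0.4]
opening: 0.0509
grip_force: 0.0
```

```bash
python3 go.py .6235 -.0866 .122 -; python3 - <<'E'
from h import *
for n in("top","side"):
    im,_=get_image(n);cv2.imwrite(f"pics/{n}1.png",im)
c=calibration("side");u,v=proj([[.6235,-.0866,.13]],c)[0].astype(int);print(u,v)
im=cv2.imread("pics/side1.png");cv2.imwrite("pics/c1.png",cv2.resize(im[v-90:v+50,u-90:u+90],None,fx=4,fy=4))
E
```

```text
t 1.68 grasp [ 0.6224 -0.0881  0.1997] yaw 16.2 shift [ 0.13 -0.12  7.77] turn [-0.     0.002 -0.   ] rows 1.863251697830552 0.014571095049237474 F [-0.3 -0.9  0.4] op 0.0509
290 202
```

View pics/c1.png

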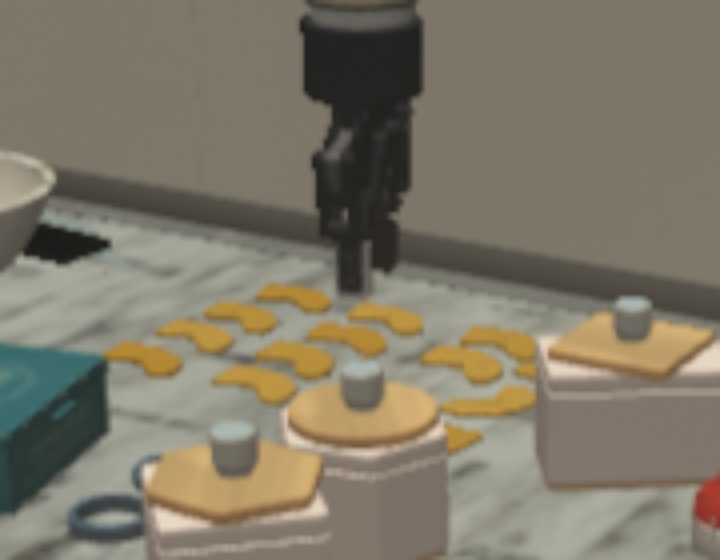

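The gripper hangs straight over the round lid's knob (crop (362,385)). I descend, close and lift.

arm_command(plan=[[[0.1, -0.1, 3, 0, 0, 0], [0.1, -0.1, 5.5, 0, 0, 0], [0.1, -0.1, 7, 0, 0, 0], [0.1, -0.1, 7.7, 0, 0, 0], [0.1, -0.1, 7.7, 0, 0, 0]]])

```text
t: 2.2
tool_pos: [0.6222, -0.0882, 0.2761]
tool_rot: [-3.11, -0.437, 0.006]
contact_force: [-0.3, -0.1, -0.5]
opening: 0.0511
grip_force: 0.0
```

arm_command(plan=[[[0, 0, 0, 0, 0, 0], [0, 0, 0, 0, 0, 0], [0, 0, 0, 0, 0, 0], [0, 0, 0, 0, 0, 0], [0, 0, 0, 0, 0, 0]]], gripper=1)

```text
t: 2.62
tool_pos: [0.624, -0.0876, 0.2805]
tool_rot: [3.109, 0.439, 0.005]
contact_force: [-0.6, -0.7, 5.3]
opening: 0.0262
grip_force: 59.8
```

```bash
python3 go.py .44 -.03 .20 -
```

```text
t 2.62 grasp [ 0.6246 -0.0878  0.1258] yaw 16.1 shift [-16.06 -10.62  -7.49] turn [ 0.002 -0.003 -0.   ] rows 4.955755272793852 0.029617128046528236 F [-0.6 -0.7  5.3] op 0.0262
```

arm_command(plan=[[[0, 0, -2, 0, 0, 0], [0, 0, -5, 0, 0, 0], [-4, -2.6, -7, 0, 0, 0], [-8, -5.2, -7, 0, 0, 0], [-12, -8, -7, 0, 0, 0], [-15, -10, -5, 0, 0, 0], [-16, -10.6, -2, 0, 0, 0], [-16, -10.6, 1, 0, 0, 0], [-16, -10.6, 1, 0, 0, 0], [-16, -10.6, 1, 0, 0, 0]]])

```text
t: 3.45
tool_pos: [0.4392, -0.0295, 0.2666]
tool_rot: [-3.109, -0.44, 0.006]
contact_force: [0.7, 0.4, -1.6]
opening: 0.0261
grip_force: 59.4
```

```bash
python3 go.py .44 -.03 .048 -;python3 - <<'E'
from h import *
im,_=get_image("side");c=calibration("side");u,v=proj([[.44,-.03,.1]],c)[0].astype(int)
cv2.imwrite("pics/c2.png",cv2.resize(im[v-80:v+60,u-90:u+90],None,fx=4,fy=4))
E
```

```text
t 3.45 grasp [ 0.4385 -0.0293  0.1119] yaw 16.1 shift [0.09 0.09 6.39] turn [-0.002  0.004 -0.   ] rows 1.5332023307490366 0.033961665330224794 F [ 0.7  0.4 -1.6] op 0.0261
```

View pics/c2.png

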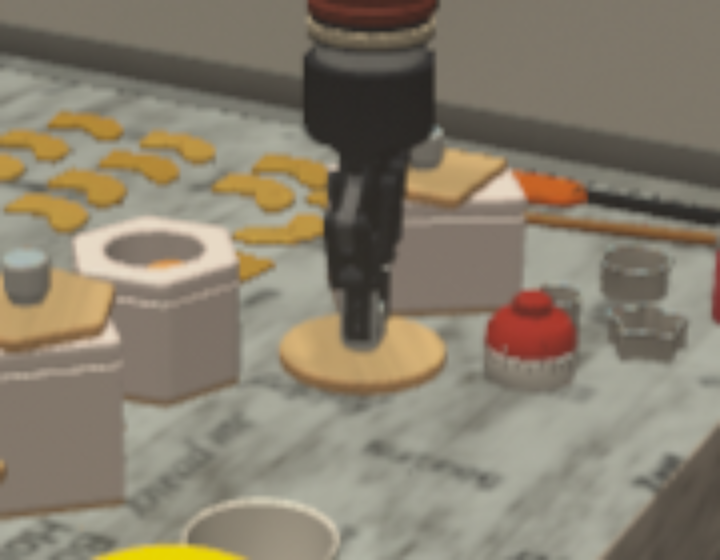

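The round lid hangs level in the grip at crop (362,350), and the hex canister's mouth (155,250) is open. I lower the lid to the table.

arm_command(plan=[[[0, 0, 3, 0, 0, 0], [0, 0, 4.5, 0, 0, 0], [0, 0, 5.5, 0, 0, 0], [0, 0, 6, 0, 0, 0], [0, 0, 6.2, 0, 0, 0], [0, 0, 6.4, 0, 0, 0], [0, 0, 6.4, 0, 0, 0]]])

```text
t: 4.08
tool_pos: [0.441, -0.03, 0.2052]
tool_rot: [3.11, 0.439, 0.002]
contact_force: [0.3, 0.2, -1.6]
opening: 0.0263
grip_force: 59.4
```

```bash
python3 go.py .44 -.03 .048 -
```

```text
t 4.08 grasp [ 0.4412 -0.0301  0.0505] yaw 16.1 shift [-0.09 -0.03  0.25] turn [ 0.001 -0.001 -0.   ] rows 0.063927535896701 0.013405776195090245 F [ 0.3  0.2 -1.6] op 0.0263
```

arm_command(plan=[[[0, 0, 0.15, 0, 0, 0], [0, 0, 0.3, 0, 0, 0], [0, 0, 0.3, 0, 0, 0]]])

```text
t: 4.33
tool_pos: [0.4408, -0.03, 0.2024]
tool_rot: [3.11, 0.44, 0.002]
contact_force: [-0.8, 0.5, 4.2]
opening: 0.0257
grip_force: 60.1
```

arm_command(plan=[[[0, 0, 0, 0, 0, 0], [0, 0, 0, 0, 0, 0], [0, 0, 0, 0, 0, 0], [0, 0, 0, 0, 0, 0], [0, 0, -3, 0, 0, 0], [0, 0, -7, 0, 0, 0], [0, 0, -11, 0, 0, 0], [0, 0, -15, 0, 0, 0], [0, 0, -15, 0, 0, 0]]], gripper=-0.2)

```text
t: 5.08
tool_pos: [0.4423, -0.0303, 0.3609]
tool_rot: [3.105, 0.439, 0.024]
contact_force: [1.0, 0.1, 1.3]
opening: 0.0509
grip_force: 0.0
```

```bash
python3 go.py .604 .0796 .20 -; cat >>h.py <<'E'
def refit_can(s,x,y,n="top"):
    c=calibration(n);im,d=get_image(n);P=cloud(d,c);Z=P[...,2];z=H[s]
    near=np.hypot(P[...,0]-x,P[...,1]-y)<.095
    can=near&(abs(Z-z)<=.005);mouth=np.hypot(P[...,0]-x,P[...,1]-y)<.040
    ign=mouth|(Z>z+.03)
    y_,e=fit(s,1,z,can,ign,x,y,c);m=P[can]
    print(s,y_.round(4),np.degrees(y_[2]).round(1),e,can.sum());cv2.imwrite(f"pics/full_{s}.png",im);return y_
def refit_lid(s,zp,x,y,n="top"):
    c=calibration(n);im,d=get_image(n);P=cloud(d,c);Z=P[...,2]
    near=np.hypot(P[...,0]-x,P[...,1]-y)<.085
    lid=near&(abs(Z-zp)<=.005);kn=cv2.dilate((Z>zp+.006).astype(np.uint8),np.ones((3,3)))>0
    k=near&(abs(Z-zp-.028)<.005)
    y_,e=fit(s,0,zp,lid,kn,x,y,c)
    print(s,y_.round(4),np.degrees(y_[2]).round(1),e,lid.sum(),"knob",P[k].mean(0).round(4),k.sum())
E
python3 -c "
from h import *
refit_can('hex',.6247,-.088);refit_lid('round',.022,.44,-.03)"
```

```text
t 5.08 grasp [ 0.4447 -0.0309  0.2062] yaw 16.1 shift [18.57 -6.08  0.84] turn [ 0.008 -0.014 -0.   ] rows 4.69090303903926 0.13026317392504358 F [1.  0.1 1.3] op 0.0509
hex [ 0.6247 -0.088  -0.3528] -20.2 57.125 1185
round [ 0.4423 -0.0311  0.0015] 0.1 28.5625 867 knob [ 0.4372 -0.0303  0.0499] 77
```

arm_command(plan=[[[18.5, -6.1, 0.6, 0, 0, 0], [18.5, -6.1, 0.6, 0, 0, 0], [18.5, -6.1, 0.6, 0, 0, 0], [18.5, -6.1, 0.6, 0, 0, 0], [18.5, -6.1, 0.6, 0, 0, 0], [18.5, -6.1, 0.6, 0, 0, 0], [18.5, -6.1, 0.6, 0, 0, 0], [18.5, -6.1, 0.6, 0, 0, 0]]])

```text
t: 5.85
tool_pos: [0.6003, 0.0799, 0.3429]
tool_rot: [-3.11, -0.44, 0.006]
contact_force: [-0.6, 0.0, 0.5]
opening: 0.0513
grip_force: 0.0
```

```bash
python3 go.py .6045 .0796 .145 -
```

```text
t 5.85 grasp [0.5997 0.0798 0.1882] yaw 16.1 shift [0.41 0.15 4.32] turn [-0.001  0.004 -0.   ] rows 1.0409063266738425 0.033177202387684845 F [-0.6  0.   0.5] op 0.0513
```

arm_command(plan=[[[0.4, 0.1, 2, 0, 0, 0], [0.4, 0.1, 3.5, 0, 0, 0], [0.4, 0.1, 4.3, 0, 0, 0], [0.4, 0.1, 4.3, 0, 0, 0], [0.4, 0.1, 4.3, 0, 0, 0]]])

```text
t: 6.27
tool_pos: [0.6044, 0.0797, 0.3018]
tool_rot: [-3.111, -0.438, 0.002]
contact_force: [0.1, -0.3, 0.4]
opening: 0.0515
grip_force: 0.0
```

arm_command(plan=[[[0, 0, 0, 0, 0, 0], [0, 0, 0, 0, 0, 0], [0, 0, 0, 0, 0, 0], [0, 0, 0, 0, 0, 0], [0, 0, 0, 0, 0, 0]]], gripper=1)

```text
t: 6.68
tool_pos: [0.6057, 0.0801, 0.304]
tool_rot: [3.11, 0.439, 0.004]
contact_force: [-1.9, -0.6, 5.5]
opening: 0.0258
grip_force: 59.5
```

```bash
python3 go.py .6247 -.088 .20 29.6
```

```text
t 6.68 grasp [0.606  0.0801 0.1493] yaw 16.1 shift [-2.82 16.69 -5.06] turn [ 0.001 -0.002 -0.236] rows 4.235495469049523 1.887668601619891 F [-1.9 -0.6  5.5] op 0.0258
```

arm_command(plan=[[[0, 0, -2.5, 0, 0, 0], [0, 0, -5, 0, 0, 0], [-0.5, 3, -5, 0, 0, -0.05], [-1.2, 7, -5, 0, 0, -0.12], [-2, 11, -5, 0, 0, -0.18], [-2.6, 15, -5, 0, 0, -0.236], [-2.8, 16.7, -5, 0, 0, -0.236], [-2.8, 16.7, -5, 0, 0, -0.236], [-2.8, 16.7, -5, 0, 0, -0.236], [-2.8, 16.7, -3, 0, 0, -0.236], [-2.8, 16.7, -2, 0, 0, -0.236], [-2.8, 16.7, -2, 0, 0, -0.236]]])

```text
t: 7.68
tool_pos: [0.6233, -0.0865, 0.3182]
tool_rot: [-3.033, -0.804, 0.009]
contact_force: [-1.2, 0.0, -2.5]
opening: 0.0253
grip_force: 59.4
```

```bash
python3 go.py .6247 -.088 .129 29.6; python3 -c "
from h import *
refit_can('square',.6067,.0797);refit_lid('hex',.139,.6247,-.088)"
```

```text
t 7.68 grasp [ 0.6223 -0.0862  0.1635] yaw 29.7 shift [0.06 0.22 3.44] turn [-0.005  0.005  0.002] rows 0.8276621271615564 0.05788925657110713 F [-1.2  0.  -2.5] op 0.0253
square [0.6071 0.0792 0.7797] 44.7 78.8125 1328
hex [ 0.6146 -0.0746  0.2832] 16.2 0.0 4 knob [nan nan nan] 0h.py:44: RuntimeWarning: Mean of empty slice.
  print(s,y_.round(4),np.degrees(y_[2]).round(1),e,lid.sum(),"knob",P[k].mean(0).round(4),k.sum())
  ret = um.true_divide(
```

arm_command(plan=[[[0.1, 0.2, 1, 0, 0, 0], [0.1, 0.2, 1.9, 0, 0, 0], [0.1, 0.2, 2.6, 0, 0, 0], [0.1, 0.2, 3, 0, 0, 0], [0.1, 0.2, 3.3, 0, 0, 0], [0.1, 0.2, 3.5, 0, 0, 0], [0.1, 0.2, 3.5, 0, 0, 0]]])

```text
t: 8.37
tool_pos: [0.6263, -0.0893, 0.2867]
tool_rot: [-3.037, -0.802, 0.001]
contact_force: [-0.4, 0.8, -1.1]
opening: 0.0262
grip_force: 59.4
```

```bash
python3 go.py .6247 -.088 .129 29.6
```

```text
t 8.37 grasp [ 0.6262 -0.0893  0.132 ] yaw 29.6 shift [-0.07 -0.19  0.3 ] turn [-0.  0.  0.] rows 0.0879206157666803 0.005249466531135326 F [-0.4  0.8 -1.1] op 0.0262
```

arm_command(plan=[[[-0.1, -0.15, 0.15, 0, 0, 0], [-0.1, -0.15, 0.3, 0, 0, 0], [-0.1, -0.15, 0.45, 0, 0, 0], [-0.1, -0.15, 0.45, 0, 0, 0]]])

```text
t: 8.7
tool_pos: [0.6249, -0.0885, 0.284]
tool_rot: [3.037, 0.803, 0.001]
contact_force: [-2.5, 1.0, 4.3]
opening: 0.0258
grip_force: 60.0
```

```bash
python3 go.py .6247 -.088 .129 29.6
```

```text
t 8.7 grasp [ 0.625  -0.0885  0.1293] yaw 29.6 shift [ 0.   -0.05  0.03] turn [ 0. -0.  0.] rows 0.014907435914687269 0.0037635628331820457 F [-2.5  1.   4.3] op 0.0258
```

arm_command(plan=[[[0, 0, -0.3, 0, 0, 0], [0, 0, -0.3, 0, 0, 0], [0, 0, -0.3, 0, 0, 0], [0, 0, -0.3, 0, 0, 0], [0, 0, -3.5, 0, 0, 0], [0, 0, -7, 0, 0, 0], [-4.5, 3.2, -7, 0, 0, 0], [-9, 6.4, -7, 0, 0, 0], [-13.5, 9.6, -7, 0, 0, 0], [-17, 12, -7, 0, 0, 0], [-18.4, 13.1, -6.5, 0, 0, 0], [-18.4, 13.1, -5, 0, 0, 0]]], gripper=-0.2)

```text
t: 9.7
tool_pos: [0.5284, -0.2975, 0.3361]
tool_rot: [3.032, 0.796, 0.005]
contact_force: [1.2, 0.2, 0.6]
opening: 0.0516
grip_force: 0.0
```

arm_command(plan=[[[0, 0, 0, 0, 0, 0], [0, 0, 0, 0, 0, 0], [0, 0, 0, 0, 0, 0]]])

```text
t: 9.95
tool_pos: [0.5298, -0.2927, 0.3327]
tool_rot: [-3.037, -0.803, -0.0]
contact_force: [0.2, 0.5, 0.3]
opening: 0.0512
grip_force: 0.0
```

```bash
python3 go.py .530 -.2932 .125 -; python3 -c "
from h import *
refit_lid('hex',.1,.6247,-.088)"
```

```text
t 9.95 grasp [ 0.5298 -0.2927  0.178 ] yaw 29.6 shift [-0.01  0.05  5.3 ] turn [-0. -0.  0.] rows 1.27132122509983 0.004858330120316231 F [0.2 0.5 0.3] op 0.0512
hex [ 0.6238 -0.0896 -0.3448] -19.8 74.25 1487 knob [ 0.6233 -0.089   0.1279] 121
```

arm_command(plan=[[[0, 0, 2.5, 0, 0, 0], [0, 0, 4.3, 0, 0, 0], [0, 0, 5.3, 0, 0, 0], [0, 0, 5.3, 0, 0, 0], [0, 0, 5.3, 0, 0, 0]]])

```text
t: 10.42
tool_pos: [0.53, -0.2925, 0.2798]
tool_rot: [-3.036, -0.805, 0.0]
contact_force: [0.2, -0.4, 1.6]
opening: 0.051
grip_force: 0.0
```

arm_command(plan=[[[0, 0, 0, 0, 0, 0], [0, 0, 0, 0, 0, 0], [0, 0, 0, 0, 0, 0], [0, 0, 0, 0, 0, 0], [0, 0, 0, 0, 0, 0]]], gripper=1)

```text
t: 10.83
tool_pos: [0.5302, -0.2936, 0.2819]
tool_rot: [3.035, 0.802, 0.004]
contact_force: [0.4, 1.7, 5.8]
opening: 0.0258
grip_force: 59.6
```

```bash
python3 go.py .607 .0795 .215 72.1
```

```text
t 10.83 grasp [ 0.5307 -0.2939  0.1272] yaw 29.6 shift [ 25.13 -28.62  -8.82] turn [ 0.004 -0.001 -0.742] rows 9.375129919638374 5.9341945691780085 F [0.4 1.7 5.8] op 0.0258
```

arm_command(plan=[[[0, 0, -3, 0, 0, 0], [0, 0, -6, 0, 0, 0], [0, 0, -8.8, 0, 0, 0], [2.7, -3, -8.8, 0, 0, -0.08], [5.4, -6, -8.8, 0, 0, -0.16], [8, -9.1, -8.8, 0, 0, -0.24], [10.7, -12.1, -8.8, 0, 0, -0.32], [13.3, -15.2, -8.8, 0, 0, -0.4], [16, -18.2, -8.8, 0, 0, -0.48], [18.7, -21.3, -8.8, 0, 0, -0.56], [21.3, -24.3, -8.8, 0, 0, -0.65], [23.5, -26.8, -8.8, 0, 0, -0.742]]])

```text
t: 11.83
tool_pos: [0.6012, 0.0584, 0.3673]
tool_rot: [-2.534, -1.856, 0.0]
contact_force: [0.6, -0.2, -1.4]
opening: 0.026
grip_force: 59.4
```

```bash
python3 go.py .607 .0795 .17 72.1;python3 -c "
from h import *
refit_can('oblong',.5289,-.2936)"
```

```text
t 11.83 grasp [0.6011 0.0584 0.2126] yaw 72.4 shift [ 2.19 -0.08  4.26] turn [-0.001 -0.     0.006] rows 1.1481057577646385 0.046848055403407085 F [ 0.6 -0.2 -1.4] op 0.026
oblong [ 0.529  -0.2933  0.6268] 35.9 80.5625 1565
```

arm_command(plan=[[[2.1, 0, 0, 0, 0, 0.006], [2.1, 0, 2, 0, 0, 0.006], [2.1, 0, 4, 0, 0, 0.006], [2.1, 0, 4.2, 0, 0, 0.006], [2.1, 0, 4.2, 0, 0, 0.006], [2.1, 0, 4.2, 0, 0, 0.006]]])

```text
t: 12.38
tool_pos: [0.6079, 0.0754, 0.326]
tool_rot: [2.546, 1.841, -0.0]
contact_force: [0.2, 0.1, -0.3]
opening: 0.0261
grip_force: 59.4
```

```bash
python3 go.py .607 .0795 .147 72.1
```

```text
t 12.38 grasp [0.6079 0.0754 0.1713] yaw 71.7 shift [ 0.36 -0.22  2.43] turn [-0.     0.    -0.006] rows 0.592240435304852 0.05047619375791121 F [ 0.2  0.1 -0.3] op 0.0261
```

arm_command(plan=[[[0.4, -0.2, 0.7, 0, 0, -0.006], [0.4, -0.2, 1.3, 0, 0, -0.006], [0.4, -0.2, 1.8, 0, 0, -0.006], [0.4, -0.2, 2.1, 0, 0, -0.006], [0.4, -0.2, 2.3, 0, 0, -0.006], [0.4, -0.2, 2.5, 0, 0, -0.006], [0.4, -0.2, 2.5, 0, 0, -0.006]]])

```text
t: 12.97
tool_pos: [0.6073, 0.0803, 0.3019]
tool_rot: [-2.54, -1.849, 0.0]
contact_force: [-3.7, 0.8, 4.1]
opening: 0.0259
grip_force: 59.9
```

```bash
python3 go.py .607 .0795 .147 72.1
```

```text
t 12.97 grasp [0.6073 0.0803 0.1472] yaw 72.1 shift [-0.08 -0.01  0.02] turn [-0.  0.  0.] rows 0.02013780864549372 0.003692338607821888 F [-3.7  0.8  4.1] op 0.0259
```

arm_command(plan=[[[0, 0, -0.3, 0, 0, 0], [0, 0, -0.3, 0, 0, 0], [0, 0, -0.3, 0, 0, 0], [0, 0, -0.3, 0, 0, 0], [0, 0, -3.5, 0, 0, 0], [0, 0, -7, 0, 0, 0], [3.3, -2.5, -7, 0, 0, 0], [6.5, -5, -7, 0, 0, 0], [9.8, -7.6, -7, 0, 0, 0], [13, -10.2, -7, 0, 0, 0], [16.3, -12.8, -7, 0, 0, 0], [19.5, -15.4, -6, 0, 0, 0]]], gripper=-0.2)

```text
t: 13.97
tool_pos: [0.5204, 0.3141, 0.3633]
tool_rot: [2.539, 1.849, 0.007]
contact_force: [0.2, 0.6, 0.8]
opening: 0.0513
grip_force: 0.0
```

arm_command(plan=[[[0, 0, 0, 0, 0, 0], [0, 0, 0, 0, 0, 0], [0, 0, 0, 0, 0, 0]]])

```text
t: 14.22
tool_pos: [0.5209, 0.3121, 0.3608]
tool_rot: [2.539, 1.85, -0.001]
contact_force: [-0.1, 0.0, 0.5]
opening: 0.0512
grip_force: 0.0
```

```bash
python3 go.py .521 .3134 .145 -; python3 -c "
from h import *
refit_lid('square',.12,.607,.0795)"
```

```text
t 14.22 grasp [0.5209 0.312  0.2061] yaw 72.2 shift [ 0.13 -0.03  6.11] turn [0.    0.001 0.   ] rows 1.4644861573347039 0.004748270474054974 F [-0.1  0.   0.5] op 0.0512
square [0.6062 0.0793 0.7694] 44.1 77.375 1596 knob [0.6061 0.0797 0.1478] 131
```

Square lid is home (44.1° against 44.6°). Now the oblong lid.

arm_command(plan=[[[0.1, 0, 3, 0, 0, 0], [0.1, 0, 5, 0, 0, 0], [0.1, 0, 6.1, 0, 0, 0], [0.1, 0, 6.1, 0, 0, 0], [0.1, 0, 6.1, 0, 0, 0]]])

```text
t: 14.68
tool_pos: [0.5217, 0.3122, 0.2999]
tool_rot: [-2.541, -1.847, 0.001]
contact_force: [-0.1, 0.3, 0.8]
opening: 0.0513
grip_force: 0.0
```

arm_command(plan=[[[0, 0, 0, 0, 0, 0], [0, 0, 0, 0, 0, 0], [0, 0, 0, 0, 0, 0], [0, 0, 0, 0, 0, 0], [0, 0, 0, 0, 0, 0]]], gripper=1)

```text
t: 15.1
tool_pos: [0.522, 0.3133, 0.3024]
tool_rot: [2.539, 1.849, 0.006]
contact_force: [0.9, -0.8, 5.2]
opening: 0.0258
grip_force: 59.7
```

```bash
python3 go.py .529 -.2935 .23 9.7
```

```text
t 15.1 grasp [0.5226 0.3135 0.1477] yaw 72.1 shift [-57.51  19.32  -8.3 ] turn [ 0.002 -0.004  1.089] rows 14.685451355028077 8.718431988414961 F [ 0.9 -0.8  5.2] op 0.0258
```

arm_command(plan=[[[0, 0, -3, 0, 0, 0], [0, 0, -6, 0, 0, 0], [0, 0, -8.5, 0, 0, 0], [-3.8, 1.3, -8.5, 0, 0, 0.07], [-7.6, 2.6, -8.5, 0, 0, 0.14], [-11.4, 3.9, -8.5, 0, 0, 0.21], [-15.2, 5.2, -8.5, 0, 0, 0.28], [-19, 6.5, -8.5, 0, 0, 0.36], [-22.8, 7.7, -8.5, 0, 0, 0.44], [-26.6, 9, -8.5, 0, 0, 0.52], [-30.4, 10.2, -8.5, 0, 0, 0.6], [-34.2, 11.5, -8.5, 0, 0, 0.68]]])

```text
t: 16.1
tool_pos: [0.525, -0.0494, 0.3848]
tool_rot: [-3.012, -0.891, -0.0]
contact_force: [1.2, -0.6, -0.6]
opening: 0.0263
grip_force: 59.3
```

```bash
python3 go.py .529 -.2935 .23 9.7
```

```text
t 16.1 grasp [ 0.525  -0.0493  0.2301] yaw 33.0 shift [-1.295e+01  2.070e+01  1.000e-02] turn [-0.    -0.     0.406] rows 5.855588462707208 3.2481218813405133 F [ 1.2 -0.6 -0.6] op 0.0263
```

arm_command(plan=[[[-2.2, 3.4, 0, 0, 0, 0.07], [-4.3, 6.8, 0, 0, 0, 0.14], [-6.5, 10.2, 0, 0, 0, 0.21], [-8.6, 13.7, 0, 0, 0, 0.28], [-10.8, 17.1, 0, 0, 0, 0.35], [-12.9, 20.6, 0, 0, 0, 0.406], [-12.9, 20.6, 2, 0, 0, 0.406], [-12.9, 20.6, 5, 0, 0, 0.406], [-12.9, 20.6, 7.5, 0, 0, 0.406], [-12.9, 20.6, 7.5, 0, 0, 0.406], [-12.9, 20.6, 7.5, 0, 0, 0.406]]])

```text
t: 17.02
tool_pos: [0.5298, -0.2902, 0.3079]
tool_rot: [-3.127, -0.271, 0.005]
contact_force: [0.1, -0.6, 0.2]
opening: 0.0261
grip_force: 59.5
```

```bash
python3 go.py .529 -.2935 .1275 9.7;python3 -c "
from h import *
refit_can('round',.5213,.3128)"
```

```text
t 17.02 grasp [ 0.5292 -0.2898  0.1532] yaw 9.9 shift [-0.12  0.32  2.57] turn [-0.003  0.003  0.004] rows 0.6220454249539015 0.04689903847709444 F [ 0.1 -0.6  0.2] op 0.0261
round [ 0.5212  0.3128 -0.0023] -0.1 71.4375 1199
```

arm_command(plan=[[[-0.1, 0.25, 0.7, 0, 0, 0.003], [-0.1, 0.25, 1.3, 0, 0, 0.003], [-0.1, 0.25, 1.8, 0, 0, 0.003], [-0.1, 0.25, 2.2, 0, 0, 0.003], [-0.1, 0.25, 2.4, 0, 0, 0.003], [-0.1, 0.25, 2.6, 0, 0, 0.003], [-0.1, 0.25, 2.6, 0, 0, 0.003]]])

```text
t: 17.65
tool_pos: [0.5297, -0.2932, 0.2835]
tool_rot: [-3.13, -0.267, 0.001]
contact_force: [-0.5, 0.1, -1.1]
opening: 0.0261
grip_force: 59.5
```

```bash
python3 go.py .529 -.2935 .1275 9.7
```

```text
t 17.65 grasp [ 0.5296 -0.2932  0.1288] yaw 9.7 shift [-0.07  0.01  0.13] turn [-0.001  0.001  0.001] rows 0.035496892730450785 0.007653248372643709 F [-0.5  0.1 -1.1] op 0.0261
```

arm_command(plan=[[[-0.05, 0, 0.15, 0, 0, 0], [-0.05, 0, 0.3, 0, 0, 0], [-0.05, 0, 0.3, 0, 0, 0]]])

```text
t: 17.9
tool_pos: [0.5295, -0.2936, 0.2824]
tool_rot: [3.13, 0.266, 0.0]
contact_force: [-2.2, 2.1, 3.6]
opening: 0.0259
grip_force: 60.2
```

```bash
python3 go.py .4405 -.0305 .20 -
```

```text
t 17.9 grasp [ 0.5295 -0.2936  0.1277] yaw 9.7 shift [ -4.32 -27.43  -7.24] turn [ 0. -0. -0.] rows 6.882353360251502 0.0024626597895335356 F [-2.2  2.1  3.6] op 0.0259
```

arm_command(plan=[[[0, 0, -0.3, 0, 0, 0], [0, 0, -0.3, 0, 0, 0], [0, 0, -0.3, 0, 0, 0], [0, 0, -0.3, 0, 0, 0], [0, 0, -3.5, 0, 0, 0], [0, 0, -7, 0, 0, 0], [-0.6, -4, -7, 0, 0, 0], [-1.2, -8, -7, 0, 0, 0], [-1.8, -12, -7, 0, 0, 0], [-2.4, -16, -7, 0, 0, 0], [-3.1, -20, -7, 0, 0, 0], [-3.8, -24, -5, 0, 0, 0]]], gripper=-0.2)

```text
t: 18.9
tool_pos: [0.4526, -0.065, 0.3361]
tool_rot: [3.128, 0.266, 0.011]
contact_force: [1.0, 0.2, -0.4]
opening: 0.0511
grip_force: 0.0
```

```bash
python3 go.py .4405 -.0305 .10 -; python3 -c "
from h import *
refit_lid('oblong',.1,.529,-.2935)"
```

```text
t 18.9 grasp [ 0.4537 -0.0653  0.1814] yaw 9.7 shift [-0.66 -3.63  8.12] turn [ 0.003 -0.007 -0.   ] rows 2.1394702248401276 0.0612402856660751 F [ 1.   0.2 -0.4] op 0.0511
oblong [ 0.5303 -0.2938  0.6256] 35.8 83.5 1799 knob [ 0.5303 -0.2936  0.1279] 131
```

arm_command(plan=[[[-0.7, -3.4, 3, 0, 0, 0], [-0.7, -3.4, 6, 0, 0, 0], [-0.7, -3.4, 7.5, 0, 0, 0], [-0.7, -3.4, 7.5, 0, 0, 0], [-0.7, -3.4, 7.5, 0, 0, 0], [-0.7, -3.4, 7.5, 0, 0, 0]]])

```text
t: 19.45
tool_pos: [0.4405, -0.0345, 0.259]
tool_rot: [3.13, 0.266, 0.003]
contact_force: [-0.5, -0.4, 0.3]
opening: 0.0512
grip_force: 0.0
```

```bash
python3 go.py .4405 -.0302 .047 -
```

```text
t 19.45 grasp [ 0.4409 -0.0346  0.1043] yaw 9.7 shift [ 0.06 -0.43  5.73] turn [ 0.001 -0.002 -0.   ] rows 1.3771952742505005 0.01707659072699529 F [-0.5 -0.4  0.3] op 0.0512
```

arm_command(plan=[[[0, -0.4, 2.5, 0, 0, 0], [0, -0.4, 4.5, 0, 0, 0], [0, -0.4, 5.7, 0, 0, 0], [0, -0.4, 5.7, 0, 0, 0], [0, -0.4, 5.7, 0, 0, 0]]])

```text
t: 19.87
tool_pos: [0.4398, -0.0306, 0.2017]
tool_rot: [3.13, 0.265, 0.002]
contact_force: [-0.1, 0.5, -0.8]
opening: 0.0514
grip_force: 0.0
```

arm_command(plan=[[[0, 0, 0, 0, 0, 0], [0, 0, 0, 0, 0, 0], [0, 0, 0, 0, 0, 0], [0, 0, 0, 0, 0, 0], [0, 0, 0, 0, 0, 0]]], gripper=1)

```text
t: 20.28
tool_pos: [0.4402, -0.0304, 0.2028]
tool_rot: [3.129, 0.266, 0.005]
contact_force: [-0.7, 0.6, 6.3]
opening: 0.026
grip_force: 58.8
```

```bash
python3 go.py .5213 .3129 .23 -
```

```text
t 20.28 grasp [ 0.4408 -0.0305  0.0481] yaw 9.7 shift [ 13.85 -32.43 -18.2 ] turn [ 0.002 -0.003 -0.   ] rows 9.517383754293492 0.029428825641489027 F [-0.7  0.6  6.3] op 0.026
```

arm_command(plan=[[[0, 0, -3.5, 0, 0, 0], [0, 0, -7.5, 0, 0, 0], [0, 0, -11.5, 0, 0, 0], [0, 0, -15, 0, 0, 0], [0.5, -1.5, -18, 0, 0, 0], [2, -4.7, -18, 0, 0, 0], [3.5, -8.3, -18, 0, 0, 0], [5, -12, -18, 0, 0, 0], [6.6, -15.6, -18, 0, 0, 0], [8.2, -19.3, -18, 0, 0, 0], [9.8, -23, -18, 0, 0, 0], [11.4, -26.7, -18, 0, 0, 0]]])

```text
t: 21.28
tool_pos: [0.5062, 0.2544, 0.3808]
tool_rot: [3.13, 0.267, 0.001]
contact_force: [0.4, -0.5, -1.5]
opening: 0.0259
grip_force: 59.6
```

```bash
python3 go.py .5213 .3129 .17 -
```

```text
t 21.28 grasp [0.5063 0.2544 0.2261] yaw 9.7 shift [ 2.47 -5.51  5.62] turn [ 0.    -0.001 -0.   ] rows 1.9772237572533666 0.0055797558825997325 F [ 0.4 -0.5 -1.5] op 0.0259
```

arm_command(plan=[[[1.5, -3.3, 0, 0, 0, 0], [2.4, -5.3, 1, 0, 0, 0], [2.4, -5.3, 4, 0, 0, 0], [2.4, -5.3, 5.5, 0, 0, 0], [2.4, -5.3, 5.5, 0, 0, 0], [2.4, -5.3, 5.5, 0, 0, 0]]])

```text
t: 21.78
tool_pos: [0.5206, 0.3085, 0.3245]
tool_rot: [3.129, 0.267, -0.004]
contact_force: [0.4, 0.3, -1.3]
opening: 0.0261
grip_force: 59.6
```

```bash
python3 go.py .5213 .3129 .146 -
```

```text
t 21.78 grasp [0.5203 0.3083 0.1698] yaw 9.7 shift [ 0.14 -0.42  2.38] turn [0.001 0.002 0.   ] rows 0.5816359676198621 0.020469459426685387 F [ 0.4  0.3 -1.3] op 0.0261
```

arm_command(plan=[[[0.1, -0.35, 0.7, 0, 0, 0], [0.1, -0.35, 1.3, 0, 0, 0], [0.1, -0.35, 1.8, 0, 0, 0], [0.1, -0.35, 2.1, 0, 0, 0], [0.1, -0.35, 2.3, 0, 0, 0], [0.1, -0.35, 2.5, 0, 0, 0], [0.1, -0.35, 2.5, 0, 0, 0]]])

```text
t: 22.37
tool_pos: [0.5215, 0.3122, 0.3011]
tool_rot: [3.13, 0.266, 0.001]
contact_force: [-1.3, -0.7, 0.0]
opening: 0.0261
grip_force: 59.7
```

```bash
python3 go.py .5213 .3129 .146 -
```

```text
t 22.37 grasp [0.5216 0.3122 0.1464] yaw 9.7 shift [-0.01 -0.07  0.04] turn [ 0. -0. -0.] rows 0.019345119205062707 0.0031498818721874084 F [-1.3 -0.7  0. ] op 0.0261
```

Seated. I press on slightly, release, and retreat clear of everything.

arm_command(plan=[[[0, 0, 0.15, 0, 0, 0], [0, 0, 0.15, 0, 0, 0]]])

```text
t: 22.53
tool_pos: [0.5217, 0.3124, 0.3008]
tool_rot: [-3.13, -0.266, -0.001]
contact_force: [-3.6, -1.4, 5.7]
opening: 0.0257
grip_force: 60.3
```

arm_command(plan=[[[0, 0, -0.2, 0, 0, 0], [0, 0, -0.2, 0, 0, 0], [0, 0, -0.2, 0, 0, 0], [0, 0, -0.2, 0, 0, 0], [0, 0, -3.5, 0, 0, 0], [0, 0, -7, 0, 0, 0], [0, 0, -11, 0, 0, 0], [-2, 4, -13, 0, 0, 0], [-4, 7.5, -13, 0, 0, 0], [-6, 11, -13, 0, 0, 0], [-8, 14.5, -13, 0, 0, 0], [-8, 14.5, -13, 0, 0, 0]]], gripper=-0.2)

```text
t: 23.53
tool_pos: [0.4654, 0.1519, 0.4287]
tool_rot: [3.129, 0.259, -0.001]
contact_force: [-0.1, 0.4, -0.7]
opening: 0.0513
grip_force: 0.0
```

```bash
python3 -c "
from h import *
print(get_obs()['t'])
refit_lid('round',.12,.5213,.3128);refit_lid('square',.12,.607,.0795);refit_lid('hex',.1,.6247,-.088);refit_lid('oblong',.1,.529,-.2935)
im,_=get_image('top');cv2.imwrite('pics/fin.png',cv2.resize(im[140:320,120:510],None,fx=2,fy=2))"
```

```text
23.5333
round [0.5231 0.3103 0.001 ] 0.1 12.0625 201 knob [nan nan nan] 0
square [0.6063 0.0795 0.7717] 44.2 64.3125 1587 knob [0.6062 0.0797 0.1475] 128
hex [ 0.6237 -0.0896 -0.347 ] -19.9 65.125 1498 knob [ 0.6237 -0.0893  0.1279] 125
oblong [ 0.5304 -0.2936  0.6309] 36.1 77.0625 1798 knob [ 0.5303 -0.2933  0.1278] 133h.py:44: RuntimeWarning: Mean of empty slice.
  print(s,y_.round(4),np.degrees(y_[2]).round(1),e,lid.sum(),"knob",P[k].mean(0).round(4),k.sum())
  ret = um.true_divide(
```

View pics/fin.png

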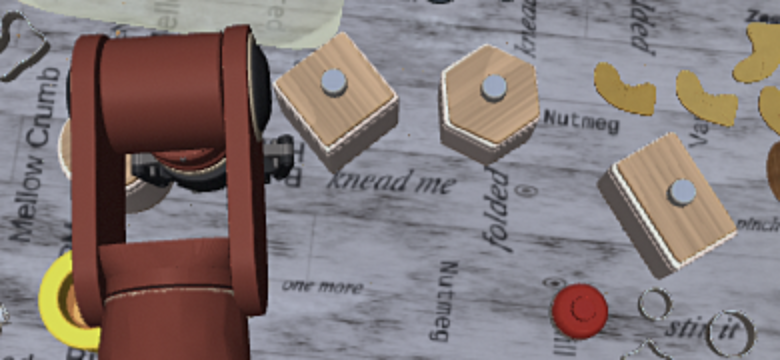

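The square, hex and oblong lids sit in line at crop (335,85), (490,90) and (680,192). The arm hides the round one and the mug, so I move it aside for one check.

arm_command(plan=[[[-1, 4, 0, 0, 0, 0], [-1.5, 8, 0, 0, 0, 0], [-2, 12, 0, 0, 0, 0], [-2, 16, 0, 0, 0, 0], [-2, 20, 0, 0, 0, 0], [-2, 24, 0, 0, 0, 0], [-2, 28, 0, 0, 0, 0], [-2, 32, 0, 0, 0, 0], [-2, 32, 0, 0, 0, 0], [-2, 32, 0, 0, 0, 0]]])

```text
t: 24.62
tool_pos: [0.5025, -0.1641, 0.4284]
tool_rot: [-3.129, -0.264, 0.002]
contact_force: [0.4, 0.3, 0.1]
opening: 0.051
grip_force: 0.0
```

```bash
python3 -c "
from h import *
refit_lid('round',.12,.5213,.3128)
im,_=get_image('top');cv2.imwrite('pics/fin2.png',cv2.resize(im[140:320,120:510],None,fx=2,fy=2))"
```

```text
round [0.5224 0.3106 0.002 ] 0.1 65.4375 1518 knob [0.5222 0.3103 0.1475] 134
```

View pics/fin2.png

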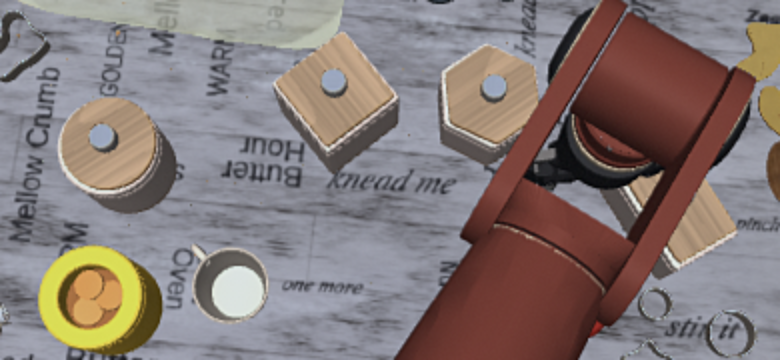

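The round lid is home at crop (110,145), about 2 mm off centre, and the mug at (230,285) has not moved. Handing in.

```bash
python3 -c "
from station import *
print(finish_job())"
```

```text
the job is handed in; nothing more can be done
None
```

All four lids are home on the canisters of their own shape, in line with the sides to about half a degree and within about 2.5 mm of centre; the mug and timer look untouched, and the job was handed in at about 25 s.

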